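# Stand up a spray can and load it on the refill station

## Task

The empty metal spray can has rolled over on the bench: brace its foot against the plain face of the steel bench block, lift the cap end and tip it up until it stands there on its foot. Then set it standing on the sprung plate of the refill station and push it down until the catch snaps over and holds the plate down with the can upright on it, and let go. Leave the file, brush, knife and handle blanks lying where they are.

Things in the scene. Friction and masses are not known exactly. Their poses are not given: they have to be found in the camera images.
- can_center (a point): Refillable bare-metal spray can with a grey plastic cap, found lying on its side, loose, 0.14 to 0.28 kg; this point is on its axis half-way along its length. Total length 145 mm. Its x axis points from the foot to the cap along the can's axis. From the foot: a straight round body of 46 mm diameter for 112 mm, a short shoulder, then the round cap of 38 mm diameter with a flat end.
- can_foot (a point): Centre of the can's flat foot, 72.5 mm from the can's centre; x axis from foot to cap.
- block_face (a point): Heavy dark-steel bench block, fixed, 90 mm deep (x), 130 mm wide (y), 70 mm high, with a slot milled in the side that looks to the robot. This point is the middle of the lower edge of the plain upright face on its other side, at bench height; that face looks along the block's +x (roughly away from the robot, towards the can) and is flat over its full width and height.
- station: Spray-can refill station, grey sheet-metal cased, fixed; origin under the middle of its front edge, x towards its back, z up. Base 160 mm wide (y), 38 mm high, reaching from x = 0 to 160 mm; behind it a column 122 mm high from x = 160 to 245 mm with a gauge and a regulator knob on top (up to 152 mm high). The round sprung plate is centred at x = 70 mm, y = 0.
- plate_mid (a point): Middle of the upper face of the round filling plate, on which the can's foot stands: 71 mm above the bench when the plate is up. The plate is 68 mm across with a rim 5 mm high whose opening is 60 mm wide, so the can stands inside the rim with 7 mm to spare all round. The axes are the station's.
- fill_plate (a joint): How far the plate is pushed down, in m: 0 up, 0.024 at the bottom stop. Its spring pushes back with about 4 N at the top and 10 N at the bottom, less the can's weight. The catch snaps over the plate's nose at about 0.018 to 0.019 and, once let go, the plate rises again only to about 0.016 and stays there.
- catch (a joint): Sprung steel catch hanging at the front of the station's column, behind the plate, with a thumb tab on top: angle in rad, 0 at rest and again once it has snapped over the plate's nose, up to about 0.15 while the nose pushes it aside. It needs no help and adds about 1 N to the push; pulling the thumb tab forward, towards the plate, would free the plate again.
- file: Bystander: flat file with wooden handle, 215 mm long, 24 mm wide, 18 mm high, lying between the block and the station; origin near the middle of its underside.
- brush: Bystander: flat brush, 150 mm long, 42 mm wide, 20 mm high, lying in the middle of the front of the bench; origin at the middle of its underside.
- knife: Bystander: kitchen knife with wooden handle, 250 mm long, 18 mm high, lying towards the left; origin near the middle of its underside.
- scales: Bystander: pair of wooden handle blanks, one on the other, 130 x 50 mm, 20 mm high, lying towards the right.
Mind the look-alikes: they are no part of the job. Leave any red or yellow look-alike of the part that bears can_center alone.

How it is judged:
By the outcome, as a careful person would: the job done as asked, in the order asked, and still so for the second after the job is handed in, with the robot touching nothing.
It also fails if it takes over 64 s, if anything falls off the work surface, if the arm or the gripper's body presses on something with over 40 N, if the wrist force passes 120 N, or if a joint passes its speed limit or range.

## Robot

A 6-joint arm with a two-finger parallel gripper is mounted at the origin on the work surface. World frame = base frame: x ahead of the robot, y to its left, z up, the work surface at z = 0. Lengths are in m, angles in degrees, forces in N, time in s.
With the tool pointing down it reaches from about 0.4 to 0.825 m from the base axis. Payload 7 kg.
Tool frame: the origin (TCP) lies at the very end of the fingers, on their centre line; the grasp point (between the pads) lies behind it (r.grasp_offset is the z of the grasp point in the tool frame, in m); z points along the fingers, y is the direction in which the jaws open and shut (so a half turn about z gives the same grasp; the last joint's range is limited). The gripper opens to 88 mm and grips with 3 to 60 N. Pads are 19 mm wide; open, the fingers measure 130 mm over their backs; the gripper's body (78 mm by 193 mm) begins 47 mm behind the grasp point.
Start: joints at [89.674, 20.546, 0.682, 0, -70.136, -16.507], TCP at [0.195, 0.646, 0.227] pointing down, gripper open.
Joint ranges: [-176.03, 176.03], [-82.01, 121.73], [-58.28, 71.71], [-173.87, 95.51], [-174.79, -0.11], [-173.66, 173.66]. Speed limits (degrees/s): [136.94, 136.94, 172.46, 180, 180, 180].

## Interface

Orientations are given as [roll, pitch, yaw] about the fixed x, y, z axes, in that order (R = Rz(yaw) Ry(pitch) Rx(roll)).
In Python, from plant import r gives the robot as it stands. The module is installed in compiled form; this text tells all that it offers.
- The arm moves only by the tool servo_tool, never from a script. Its argument "targets" is a list of rows, each an object of numbers: "dx", "dy", "dz": the shift along the world's x, y, z in cm; "spin": the turn about the world's z in rad; "grip": the opening in per cent of the stroke, from 0 (shut) to 100 (fully open). A call has exactly 10 rows; each row is the pose to reach, as a shift and turn from the pose commanded when the call began; what a row does not reach only later rows make up. A row lasts 1/12 s, in which the tool goes at most 41.7 mm and 7.16 degrees, less where a joint would pass 70% of its speed; a pose out of reach is approached as far as the arm can. A call with a gripper value outside its range is refused whole. The fingers move at their own pace and stop on an object; "squeeze" is the grip in N (left out, the last holds). Time passes only in rows, so rows that repeat a pose let the fingers close, or fill a call up. It gives the time, the measured TCP pose, the force and the opening at its end, in the units of the state.
- r.get_state(): the state, without advancing time (a new reading comes with each control period).
- r.capture(name): name is "scene" or "top" or "wrist"; returns the picture (480x640x3 uint8, blue, green, red); there is no depth.
- r.get_calibration(name): a dict with "K" (3x3 intrinsics, pixels), "extrinsics" (4x4, takes a point from camera to world coordinates). Camera axes: x right, y down, z forward; pixel columns grow to the right and rows downward; lengths in m; the calibration is good to about 2 mm. A picture is of the moment at which its call begins: read the wrist's pose just before it. get_calibration takes no time and is no camera call; for the wrist camera it gives the pose at the moment of the call.
- r.close_job(): hands the job in, once; it reports no verdict.
Trained networks look in the newest picture that a camera, given by its name, has taken for a name from the list of things; names that differ only in an ending like _2 or _b are one class to them, and where a whole thing is asked for, a point or a joint stands for the part that bears it (a point fixed in the world has none). Each returns a list of dicts, best first, with "p" (0 to 1); they miss things now and then, are a little off and sometimes report something else, mostly with a low value. They report only what shows in the picture. A call takes as long as a camera call. They do not tell look-alikes from the thing itself.
- r.cut_out(name, camera): "mask" (480x640 bool, what is visible of it) and "extent" ([left, top, right, bottom] in pixels, round what is visible of it).
The state is a dict: "time_s": time; "joints": joint angles; "qd": joint speeds; "joint_torque": joint torques, N m; "tcp_pos": TCP position; "eef_rot": TCP orientation; "contact_force": force on the tool from outside, world axes, zero at the start; "moment": the same for the moment, N m; "gripper_width": finger opening in m.
Only numpy, scipy, OpenCV 4.12 (cv2) and the standard library are available. Lean on these libraries where they do the work, as an engineer would, in place of code of your own. Each camera call takes 0.05 s, during which the arm holds its last target. There are 200 camera calls.

## Working session

There is one attempt and no reset: what is moved stays moved. The work goes in short steps, Python scripts to look and compute and a tool call to move; the robot and the scene stay as the last step left them, time stands still between calls to the robot, and variables do not carry over. Pictures are saved under pics/ and viewed, about 8 in all and at most 12, crops included, and the job is handed in when it is done.

Besides the shell and the picture viewer there is one more tool, called after "Request:" by a JSON object that holds its "api" and its "payload", one argument or row to a line. servo_tool: Moves the arm, as the interface text tells. Its arguments: {"type":"object","properties":{"targets":{"type":"array"},"squeeze":{"type":"number"}},"required":["targets"]}

```bash
mkdir -p pics
python3 - <<'E'
from plant import r
import cv2,numpy as np
s=r.get_state();print({k:np.round(v,3) for k,v in s.items()},r.grasp_offset)
for c in("scene","top"):
    im=r.capture(c);cv2.imwrite(f"pics/{c}0.png",im)
    k=r.get_calibration(c);print(c,np.round(k["K"],1).tolist(),np.round(k["extrinsics"],3).tolist())
    for n in("can_center","station","block_face","file","brush","knife","scales"):
        try: print(n,[(np.round(d["extent"]).tolist(),round(d["p"],2)) for d in r.cut_out(n,c)])
        except Exception as e: print(n,e)
E
```

```text
{'time_s': np.float64(0.0), 'joints': array([ 8.9674e+01,  2.0591e+01,  6.3500e-01, -1.8000e-02, -7.0134e+01,
       -1.6506e+01]), 'qd': array([-0.016,  0.016,  0.016,  0.01 , -0.026,  0.034]), 'joint_torque': array([ 1.0000e-03, -5.8271e+01,  2.9306e+01,  6.9970e+00,  7.0000e-03,
       -0.0000e+00]), 'tcp_pos': array([0.195, 0.646, 0.226]), 'eef_rot': array([ 1.79908e+02, -9.00000e-03, -1.68380e+01]), 'contact_force': array([-0.253, -0.192, -0.434]), 'moment': array([-0.014,  0.028,  0.015]), 'gripper_width': np.float64(0.088)} -0.0188
scene [[445.5, 0.0, 321.7], [0.0, 445.5, 239.4], [0.0, 0.0, 1.0]] [[0.468, 0.563, -0.681, 1.258], [0.884, -0.289, 0.368, -0.402], [0.01, -0.774, -0.633, 0.741], [0.0, 0.0, 0.0, 1.0]]
can_center [([435.0, 284.0, 501.0, 341.0], 0.84), ([322.0, 173.0, 370.0, 195.0], 0.72), ([393.0, 223.0, 431.0, 270.0], 0.66), ([352.0, 190.0, 414.0, 236.0], 0.54)]
station [([210.0, 252.0, 324.0, 358.0], 0.88), ([388.0, 225.0, 428.0, 270.0], 0.71)]
block_face [([352.0, 187.0, 412.0, 236.0], 0.79)]
file [([321.0, 254.0, 385.0, 326.0], 0.74)]
brush [([287.0, 206.0, 320.0, 239.0], 0.72)]
knife [([441.0, 177.0, 475.0, 228.0], 0.55)]
scales [([122.0, 250.0, 146.0, 296.0], 0.79)]
top [[508.7, 0.0, 315.0], [0.0, 508.7, 246.2], [0.0, 0.0, 1.0]] [[-0.023, -0.996, 0.09, 0.419], [-1.0, 0.023, -0.004, -0.003], [0.002, -0.09, -0.996, 1.536], [0.0, 0.0, 0.0, 1.0]]
can_center [([238.0, 131.0, 264.0, 180.0], 0.73), ([225.0, 319.0, 266.0, 366.0], 0.68), ([234.0, 205.0, 256.0, 260.0], 0.61)]
station [([345.0, 177.0, 406.0, 272.0], 0.64), ([306.0, 183.0, 315.0, 250.0], 0.16)]
block_face [([210.0, 266.0, 264.0, 299.0], 0.72)]
file [([305.0, 181.0, 314.0, 252.0], 0.76)]
brush [([302.0, 283.0, 319.0, 334.0], 0.89)]
knife [([137.0, 238.0, 176.0, 313.0], 0.81)]
scales [([442.0, 281.0, 468.0, 323.0], 0.7), ([232.0, 208.0, 259.0, 260.0], 0.62), ([136.0, 235.0, 177.0, 312.0], 0.35)]
```

Run:
```python
import cv2
a=cv2.imread("pics/top0.png")[110:400,110:510];b=cv2.imread("pics/scene0.png")[140:380,100:520]
import numpy as np
cv2.imwrite("pics/t0.png",cv2.resize(a,(800,580),interpolation=cv2.INTER_CUBIC));cv2.imwrite("pics/s0.png",cv2.resize(b,(800,457),interpolation=cv2.INTER_CUBIC))
```

```text
(no output)
```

View pics/t0.png

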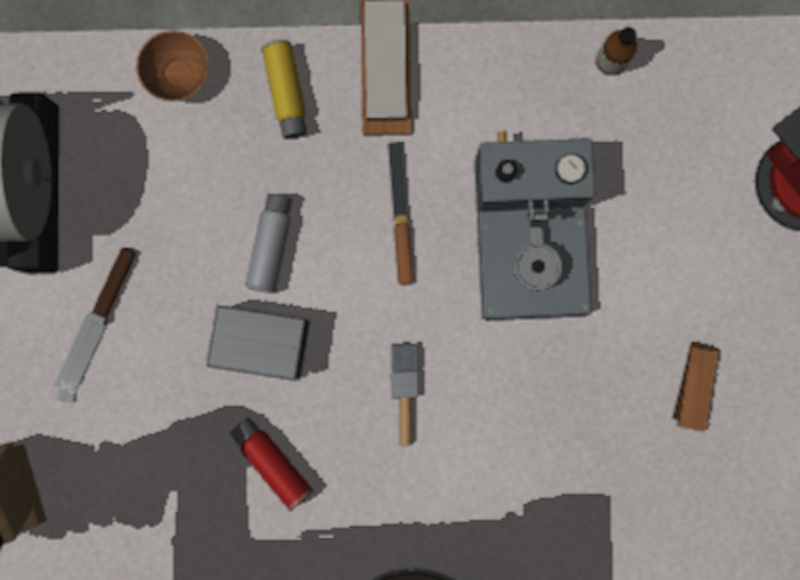

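View pics/s0.png

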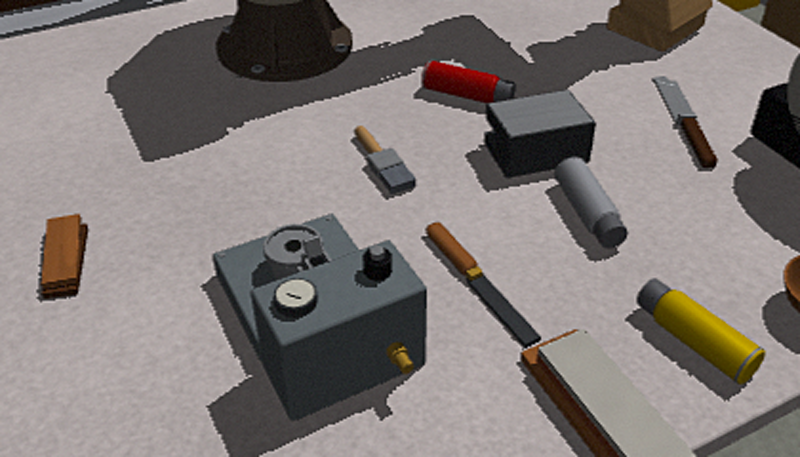

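Look-alikes in the top picture (full-image pixels): red can (245,342), yellow can (252,154) and bare-metal can with a grey cap (245,232). I choose the metal one. Its foot faces the plain face of the block at (238,282), and its cap points away from the robot. Next I fit the known shapes to the masks.

```bash
cat > h.py <<'E'
from plant import r
import cv2,numpy as np
from scipy.optimize import minimize
def proj(P,cal):
    T=np.linalg.inv(cal["extrinsics"]);q=(T[:3,:3]@np.asarray(P,float).T).T+T[:3,3]
    u=(cal["K"]@q.T).T;return u[:,:2]/u[:,2:]
def hull(img,P,cal):
    h=cv2.convexHull((proj(P,cal)*16).astype(np.float32)).astype(np.int32)
    cv2.fillConvexPoly(img,h,1,cv2.LINE_8,4)
def box(x0,x1,y0,y1,z0,z1): return np.array([[x,y,z] for x in(x0,x1) for y in(y0,y1) for z in(z0,z1)])
a=np.linspace(0,2*np.pi,24,endpoint=False)
def ring(x,R): return np.c_[np.full(24,x),R*np.cos(a),R*np.sin(a)]
CAN=[np.r_[ring(-.0725,.023),ring(.0395,.023)],np.r_[ring(.0395,.023),ring(.048,.019),ring(.0725,.019)]]
BLK=[box(-.09,0,-.065,.065,0,.07)]
STA=[box(0,.16,-.08,.08,0,.038),box(.16,.245,-.08,.08,0,.122)]
def pose(parts,p,z=0):
    c,s=np.cos(p[2]),np.sin(p[2]);R=np.array([[c,-s,0],[s,c,0],[0,0,1]])
    return [q@R.T+[p[0],p[1],z] for q in parts]
def fit(parts,p0,views,z=0):
    def cost(v):
        p=np.array(p0)+np.array(v)*[.01,.01,.1]; t=0
        for m,cal in views:
            S=4;big=np.zeros((480,640),np.uint8)
            for q in pose(parts,p,z): hull(big,q,cal)
            b=cv2.GaussianBlur(big.astype(np.float32),(5,5),0);g=cv2.GaussianBlur(m.astype(np.float32),(5,5),0)
            t+=np.abs(b-g).sum()/max(m.sum(),1)
        return t
    best=min((minimize(cost,np.r_[0,0,k],method="Nelder-Mead",options=dict(initial_simplex=np.array([[0,0,k],[1.5,0,k],[0,1.5,k],[0,0,k+1]]),maxiter=200)) for k in(-.7,.2)),key=lambda o:o.fun)
    return np.array(p0)+best.x*[.01,.01,.1],best.fun
def ray(uv,z,cal):
    E=cal["extrinsics"];d=E[:3,:3]@np.linalg.inv(cal["K"])@np.r_[uv,1];return E[:3,3]+d*(z-E[2,3])/d[2]
E
python3 - <<'E'
from h import *
cal={c:r.get_calibration(c) for c in("scene","top")}
V={"can_center":[],"station":[],"block_face":[]}
near={"can_center":{"top":(245,232),"scene":(412,247)},"station":{"top":(375,225),"scene":(267,305)},"block_face":{"top":(238,282),"scene":(382,210)}}
p0={}
for c in("scene","top"):
    r.capture(c)
    for n in V:
        for d in r.cut_out(n,c):
            e=d["extent"];m=np.array([(e[0]+e[2])/2,(e[1]+e[3])/2])
            if np.linalg.norm(m-near[n][c])<15: V[n].append((d["mask"],cal[c]));break
for n,parts,z in(("can_center",CAN,.023),("station",STA,0),("block_face",BLK,0)):
    w=ray(near[n]["top"],.04,cal["top"]);off={"can_center":0,"station":-.12,"block_face":.045}[n]
    for vs in [V[n]]+[[v] for v in V[n]]:
        p,f=fit(parts,[w[0]+off,w[1],-.1],vs,z);print(n,len(vs),np.round(p[:2],4),round(np.degrees(p[2]),2),round(f,3))
k=r.get_calibration("wrist");print(np.round(k["extrinsics"],3).tolist(),np.round(k["K"],0).tolist())
E
```

```text
can_center 2 [0.6078 0.2013] -14.59 0.182
can_center 1 [0.6067 0.1999] -14.51 0.054
can_center 1 [0.605  0.2023] -15.33 0.089
station 2 [ 0.4858 -0.1913] 0.11 0.078
station 1 [ 0.4861 -0.1921] 0.29 0.043
station 1 [ 0.485  -0.1929] 0.7 0.035
block_face 2 [0.5001 0.2077] -10.56 0.209
block_face 1 [0.5009 0.2121] -4.94 0.14
block_face 1 [0.4996 0.2094] -9.16 0.066
[[-0.29, -0.926, -0.241, 0.26], [-0.957, 0.281, 0.072, 0.628], [0.001, 0.252, -0.968, 0.386], [0.0, 0.0, 0.0, 1.0]] [[332.0, 0.0, 316.0], [0.0, 332.0, 240.0], [0.0, 0.0, 1.0]]
```

Request:
{"api": "servo_tool", "payload": {
  "targets": [
    {"dx": 1, "dy": -4},
    {"dx": 2, "dy": -8},
    {"dx": 3, "dy": -12},
    {"dx": 4.5, "dy": -15.5},
    {"dx": 7, "dy": -18.5},
    {"dx": 10, "dy": -21},
    {"dx": 13, "dy": -23.5},
    {"dx": 16, "dy": -26},
    {"dx": 19, "dy": -28.5, "spin": 0.02},
    {"dx": 22, "dy": -31, "spin": 0.04, "grip": 100}
  ]
}}

```text
validation failed for argument at $.ta...
```

Request:
{"api": "servo_tool", "payload": {
  "targets": [
    {"dx": 3, "dy": -2},
    {"dx": 6, "dy": -4},
    {"dx": 9, "dy": -6.2},
    {"dx": 12, "dy": -8.4},
    {"dx": 15, "dy": -10.4},
    {"dx": 18, "dy": -12},
    {"dx": 20.5, "dy": -13.4},
    {"dx": 22.5, "dy": -14.4},
    {"dx": 22.5, "dy": -14.4},
    {"dx": 22.5, "dy": -14.4}
  ]
}}

```text
validation failed for argument at $.ta...
```

Run:
```python
from h import *
s=r.get_state();print(s["time_s"],np.round(s["tcp_pos"],4),np.round(s["eef_rot"],2))
cal=r.get_calibration("wrist");im=r.capture("wrist");cv2.imwrite("pics/w1.png",im)
for n,parts,p0,z in(("can_center",CAN,[.607,.2005,-.25],.023),("block_face",BLK,[.5,.2095,-.16],0)):
    for d in r.cut_out(n,"wrist"):
        m=d["mask"].astype(bool);print(n,np.round(d["extent"]),round(d["p"],2))
        p,f=fit(parts,p0,[(m,cal)],z);print(np.round(p[:2],4),round(np.degrees(p[2]),2),round(f,3))
        if d["p"]>.5 and f<.3:
            for q in pose(parts,p,z):
                cv2.polylines(im,[cv2.convexHull(proj(q,cal).astype(np.float32)).astype(int)],True,(0,255,0) if n[0]=="c" else(0,0,255),1)
cv2.imwrite("pics/w1.png",im)
```

```text
1.2 [0.1955 0.6461 0.2266] [-180.     -0.    -16.83]
```

View pics/w1.png

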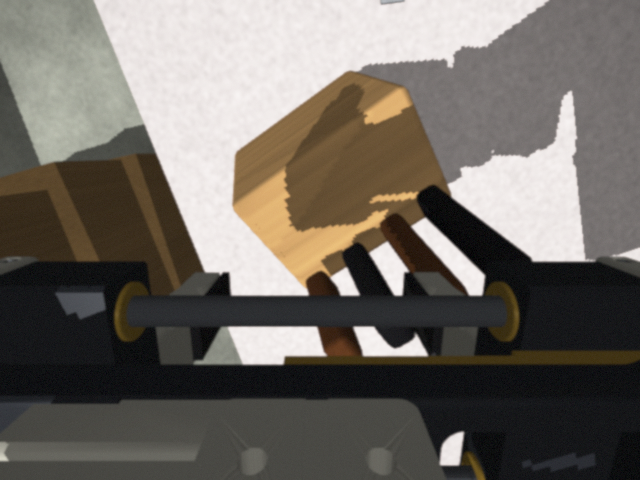

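Request:
{"api": "servo_tool", "payload": {
  "targets": [
    {"dx": 0, "dy": 0, "dz": 4, "spin": 0, "grip": 100},
    {"dx": 0, "dy": 0, "dz": 8, "spin": 0, "grip": 100},
    {"dx": 1, "dy": -2, "dz": 11, "spin": 0, "grip": 100},
    {"dx": 2, "dy": -6, "dz": 12, "spin": 0, "grip": 100},
    {"dx": 3, "dy": -10, "dz": 12, "spin": 0, "grip": 100},
    {"dx": 5, "dy": -13.5, "dz": 12, "spin": 0, "grip": 100},
    {"dx": 7.5, "dy": -16.5, "dz": 12, "spin": 0, "grip": 100},
    {"dx": 10, "dy": -19.5, "dz": 12, "spin": 0, "grip": 100},
    {"dx": 13, "dy": -22.5, "dz": 12, "spin": 0.02, "grip": 100},
    {"dx": 16, "dy": -25.5, "dz": 12, "spin": 0.04, "grip": 100}
  ]
}}

```text
time_s: 2.18
tcp_pos: [0.3551, 0.3905, 0.3473]
eef_rot: [-179.9, -0.0, -14.4]
contact_force: [1.1, -0.2, 0.4]
gripper_width: 0.0876
```

Request:
{"api": "servo_tool", "payload": {
  "targets": [
    {"dx": 3, "dy": -2, "dz": -1, "spin": 0, "grip": 100},
    {"dx": 6, "dy": -4, "dz": -2.4, "spin": 0, "grip": 100},
    {"dx": 9, "dy": -6, "dz": -3.6, "spin": 0, "grip": 100},
    {"dx": 12, "dy": -8, "dz": -5, "spin": 0, "grip": 100},
    {"dx": 15, "dy": -10, "dz": -6.4, "spin": 0, "grip": 100},
    {"dx": 18, "dy": -12.4, "dz": -7.6, "spin": 0, "grip": 100},
    {"dx": 21, "dy": -14.6, "dz": -9, "spin": 0, "grip": 100},
    {"dx": 24, "dy": -16.8, "dz": -10.2, "spin": 0, "grip": 100},
    {"dx": 26.5, "dy": -18.6, "dz": -11.2, "spin": 0, "grip": 100},
    {"dx": 28.5, "dy": -20, "dz": -12, "spin": 0, "grip": 100}
  ]
}}

```text
time_s: 3.02
tcp_pos: [0.6409, 0.19, 0.2252]
eef_rot: [179.9, 0.0, -14.6]
contact_force: [-0.8, 0.6, 0.3]
gripper_width: 0.0876
```

```bash
cat > look.py <<'E'
from h import *
import sys
s=r.get_state();print(s["time_s"],np.round(s["tcp_pos"],4),np.round(s["eef_rot"],2))
cal=r.get_calibration("wrist");im=r.capture("wrist")
for n,parts,p0,z in(("can_center",CAN,[.607,.2005,-.25],.023),("block_face",BLK,[.5,.2095,-.16],0)):
    for d in r.cut_out(n,"wrist"):
        m=d["mask"].astype(bool);print(n,np.round(d["extent"]),round(d["p"],2))
        p,f=fit(parts,p0,[(m,cal)],z);print(np.round(p[:2],4),round(np.degrees(p[2]),2),round(f,3))
        if d["p"]>.5 and f<.3:
            for q in pose(parts,p,z):
                cv2.polylines(im,[cv2.convexHull(proj(q,cal).astype(np.float32)).astype(int)],True,(0,255,0) if n[0]=="c" else(0,0,255),1)
cv2.imwrite("pics/"+sys.argv[1],im)
E
python3 look.py w2.png
```

```text
3.0167 [0.6409 0.19   0.2252] [ 1.7994e+02  4.0000e-02 -1.4620e+01]
can_center [247.   0. 329.  94.] 0.9
[0.2137 0.4288] 2.04 1.0
can_center [295. 180. 335. 294.] 0.62
[0.6081 0.2007] -13.01 0.22
block_face [276. 325. 396. 365.] 0.77
[0.5011 0.2085] -8.85 2.445
```

View pics/w2.png

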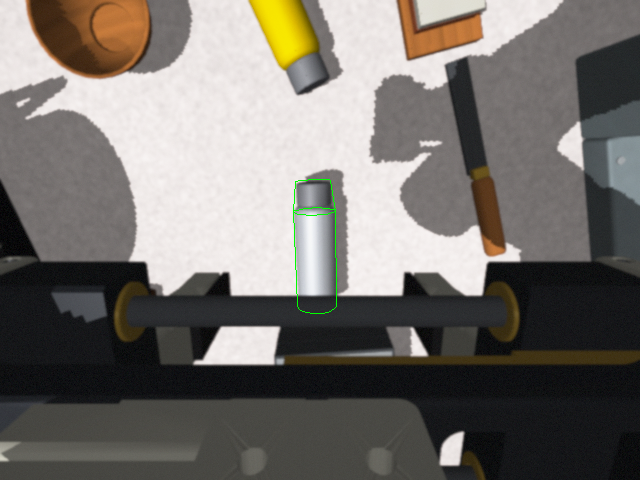

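The bare-metal can with the grey cap is at (315,240), foot end at the bottom near (317,300), and the yellow can is far off at (300,60). The block's dark face starts at row ~327. I'll measure that edge's angle and the can's sides numerically.

Run:
```python
from h import *
cal=r.get_calibration("wrist");im=r.capture("wrist");g=cv2.GaussianBlur(cv2.cvtColor(im,6).astype(np.float32),(3,3),0)
def line(pts,z):
    P=np.array([ray(p,z,cal)[:2] for p in pts]);vx,vy,x0,y0=cv2.fitLine(P.astype(np.float32),cv2.DIST_HUBER,0,.001,.001).ravel();return np.degrees(np.arctan2(vy,vx)),(x0,y0)
cs=range(284,386,6)
print([int(v) for v in g[315:364,340]])
for name,a,b,sgn,z in(("top edge",338,356,1,.07),("bench edge",324,336,-1,0)):
    d=np.gradient(g,axis=0)
    pts=[(c,a+int(np.argmax(sgn*d[a:b,c]))) for c in cs];print(name,pts[::4],line(pts,z))
d=np.gradient(g,axis=1);L=[];R=[]
for v in range(222,262,4):
    L.append((285+np.argmin(d[v,285:305]),v));R.append((325+np.argmax(np.abs(d[v,325:345])),v))
print(L[::3],R[::3],line(L,.023),line(R,.023))
```

```text
[45, 46, 46, 46, 45, 44, 44, 43, 42, 40, 38, 35, 31, 28, 27, 25, 24, 25, 25, 25, 25, 26, 28, 29, 29, 28, 26, 25, 24, 24, 25, 26, 26, 27, 33, 46, 63, 83, 109, 129, 125, 97, 68, 55, 52, 52, 51, 50, 45]
top edge [(284, 355), (308, 352), (332, 352), (356, 352), (380, 350)] (np.float32(76.819916), (np.float32(0.50364673), np.float32(0.22370093)))
bench edge [(284, 327), (308, 326), (332, 327), (356, 327), (380, 327)] (np.float32(75.87131), (np.float32(0.48951414), np.float32(0.20339091)))
[(np.int64(294), 222), (np.int64(294), 234), (np.int64(295), 246), (np.int64(296), 258)] [(np.int64(344), 222), (np.int64(336), 234), (np.int64(336), 246), (np.int64(336), 258)] (np.float32(-11.883297), (np.float32(0.619424), np.float32(0.22148463))) (np.float32(-15.5988245), (np.float32(0.60744935), np.float32(0.1760711)))
```

Request:
{"api": "servo_tool", "payload": {
  "targets": [
    {"dx": 0, "dy": 0.2, "dz": -3.5, "spin": 0.02, "grip": 100},
    {"dx": 0, "dy": 0.2, "dz": -7, "spin": 0.02, "grip": 100},
    {"dx": 0, "dy": 0.2, "dz": -10.5, "spin": 0.02, "grip": 100},
    {"dx": 0, "dy": 0.2, "dz": -14, "spin": 0.02, "grip": 100},
    {"dx": 0, "dy": 0.2, "dz": -17, "spin": 0.02, "grip": 100},
    {"dx": 0, "dy": 0.2, "dz": -19, "spin": 0.02, "grip": 100},
    {"dx": 0, "dy": 0.2, "dz": -20.5, "spin": 0.02, "grip": 100},
    {"dx": 0, "dy": 0.2, "dz": -21.4, "spin": 0.02, "grip": 100},
    {"dx": 0, "dy": 0.2, "dz": -21.9, "spin": 0.02, "grip": 100},
    {"dx": 0, "dy": 0.2, "dz": -21.9, "spin": 0.02, "grip": 100}
  ]
}}

```text
time_s: 4.05
tcp_pos: [0.6391, 0.1948, 0.0075]
eef_rot: [180.0, 0.0, -13.3]
contact_force: [0.3, -0.1, 0.1]
gripper_width: 0.0876
```

Request:
{"api": "servo_tool", "payload": {
  "targets": [
    {"dx": 0, "dy": 0, "dz": 0, "spin": 0, "grip": 40},
    {"dx": 0, "dy": 0, "dz": 0, "spin": 0, "grip": 40},
    {"dx": 0, "dy": 0, "dz": 0, "spin": 0, "grip": 40},
    {"dx": 0, "dy": 0, "dz": 0, "spin": 0, "grip": 40},
    {"dx": 0, "dy": 0, "dz": 0, "spin": 0, "grip": 40},
    {"dx": 0, "dy": 0, "dz": 0, "spin": 0, "grip": 40},
    {"dx": 0, "dy": 0, "dz": 0, "spin": 0, "grip": 40},
    {"dx": 0, "dy": 0, "dz": 0, "spin": 0, "grip": 40},
    {"dx": 0, "dy": 0, "dz": 0, "spin": 0, "grip": 40},
    {"dx": 0, "dy": 0, "dz": 0, "spin": 0, "grip": 40}
  ],
  "squeeze": 12
}}

```text
time_s: 4.88
tcp_pos: [0.6395, 0.194, 0.0077]
eef_rot: [180.0, -0.0, -13.4]
contact_force: [-0.6, -1.5, 1.7]
gripper_width: 0.0458
```

Request:
{"api": "servo_tool", "payload": {
  "targets": [
    {"dx": -0.8, "dy": 0.17, "dz": 0, "spin": 0, "grip": 40},
    {"dx": -1.6, "dy": 0.34, "dz": 0, "spin": 0, "grip": 40},
    {"dx": -2.3, "dy": 0.49, "dz": 0, "spin": 0.01, "grip": 40},
    {"dx": -2.6, "dy": 0.55, "dz": 0, "spin": 0.02, "grip": 40},
    {"dx": -2.8, "dy": 0.6, "dz": 0, "spin": 0.02, "grip": 40},
    {"dx": -2.9, "dy": 0.62, "dz": 0, "spin": 0.02, "grip": 40},
    {"dx": -3, "dy": 0.64, "dz": 0, "spin": 0.02, "grip": 40},
    {"dx": -3.1, "dy": 0.66, "dz": 0, "spin": 0.02, "grip": 40},
    {"dx": -3.1, "dy": 0.66, "dz": 0, "spin": 0.02, "grip": 40},
    {"dx": -3.1, "dy": 0.66, "dz": 0, "spin": 0.02, "grip": 40}
  ]
}}

```text
time_s: 5.72
tcp_pos: [0.6085, 0.2008, 0.0076]
eef_rot: [-180.0, -0.0, -12.3]
contact_force: [1.2, -0.0, 2.5]
gripper_width: 0.0452
```

Request:
{"api": "servo_tool", "payload": {
  "targets": [
    {"dx": -0.1, "dy": 0.02, "dz": 0, "spin": 0, "grip": 40},
    {"dx": -0.1, "dy": 0.02, "dz": 0, "spin": 0, "grip": 40},
    {"dx": -0.2, "dy": 0.04, "dz": 0, "spin": 0, "grip": 40},
    {"dx": -0.2, "dy": 0.04, "dz": 0, "spin": 0, "grip": 40},
    {"dx": -0.3, "dy": 0.06, "dz": 0, "spin": 0, "grip": 40},
    {"dx": -0.3, "dy": 0.06, "dz": 0, "spin": 0, "grip": 40},
    {"dx": -0.4, "dy": 0.08, "dz": 0, "spin": 0, "grip": 40},
    {"dx": -0.4, "dy": 0.08, "dz": 0, "spin": 0, "grip": 40},
    {"dx": -0.4, "dy": 0.08, "dz": 0, "spin": 0, "grip": 40},
    {"dx": -0.4, "dy": 0.08, "dz": 0, "spin": 0, "grip": 40}
  ]
}}

```text
time_s: 6.55
tcp_pos: [0.6081, 0.2023, 0.0086]
eef_rot: [-179.8, -0.3, -12.2]
contact_force: [12.5, -3.0, -2.6]
gripper_width: 0.0457
```

Request:
{"api": "servo_tool", "payload": {
  "targets": [
    {"dx": 0.25, "dy": -0.05, "dz": 0, "spin": 0, "grip": 40},
    {"dx": 0.25, "dy": -0.05, "dz": 0, "spin": 0, "grip": 40},
    {"dx": 0.41, "dy": -0.08, "dz": 0.9, "spin": 0, "grip": 40},
    {"dx": 0.48, "dy": -0.1, "dz": 1.8, "spin": 0, "grip": 40},
    {"dx": 0.47, "dy": -0.1, "dz": 2.7, "spin": 0, "grip": 40},
    {"dx": 0.39, "dy": -0.08, "dz": 3.5, "spin": 0, "grip": 40},
    {"dx": 0.22, "dy": -0.05, "dz": 4.3, "spin": 0, "grip": 40},
    {"dx": -0.02, "dy": 0, "dz": 5, "spin": 0, "grip": 40},
    {"dx": -0.02, "dy": 0, "dz": 5, "spin": 0, "grip": 40},
    {"dx": -0.02, "dy": 0, "dz": 5, "spin": 0, "grip": 40}
  ],
  "squeeze": 4
}}

```text
time_s: 7.38
tcp_pos: [0.6047, 0.202, 0.0586]
eef_rot: [-179.9, -0.1, -12.2]
contact_force: [2.0, 0.5, 1.8]
gripper_width: 0.0456
```

Run:
```python
from h import *
im=r.capture("scene")[140:260,310:480];cv2.imwrite("pics/s1.png",cv2.resize(im,(800,565),interpolation=cv2.INTER_CUBIC))
```

```text
(no output)
```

View pics/s1.png

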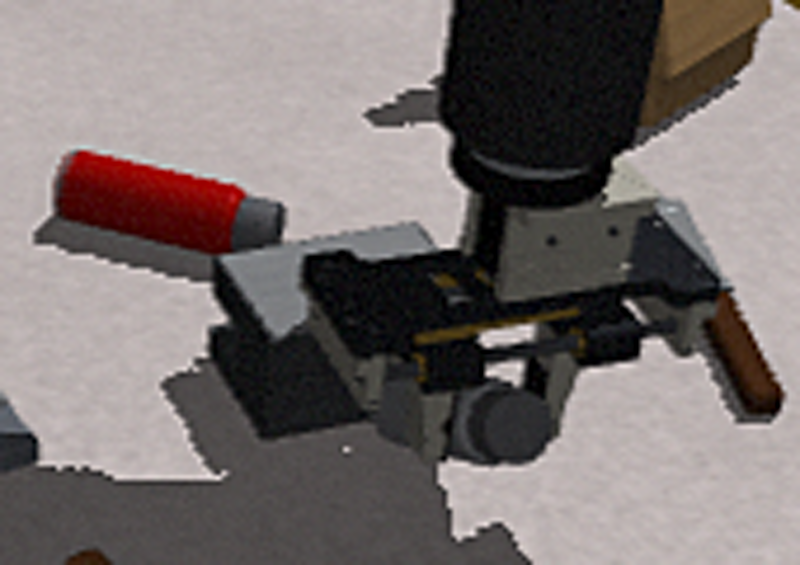

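Request:
{"api": "servo_tool", "payload": {
  "targets": [
    {"dx": -0.33, "dy": 0.07, "dz": 0.68, "spin": 0, "grip": 40},
    {"dx": -0.72, "dy": 0.16, "dz": 1.3, "spin": 0, "grip": 40},
    {"dx": -1.2, "dy": 0.26, "dz": 1.85, "spin": 0, "grip": 40},
    {"dx": -1.74, "dy": 0.38, "dz": 2.34, "spin": 0, "grip": 40},
    {"dx": -2.34, "dy": 0.51, "dz": 2.74, "spin": 0, "grip": 40},
    {"dx": -3, "dy": 0.66, "dz": 3.08, "spin": 0, "grip": 40},
    {"dx": -3, "dy": 0.66, "dz": 3.08, "spin": 0, "grip": 40},
    {"dx": -3, "dy": 0.66, "dz": 3.08, "spin": 0, "grip": 40},
    {"dx": -3, "dy": 0.66, "dz": 3.08, "spin": 0, "grip": 40},
    {"dx": -3, "dy": 0.66, "dz": 3.08, "spin": 0, "grip": 40}
  ]
}}

```text
time_s: 8.27
tcp_pos: [0.5741, 0.208, 0.0879]
eef_rot: [180.0, 0.0, -12.3]
contact_force: [0.5, 0.2, -1.4]
gripper_width: 0.0455
```

Run:
```python
from h import *
im=r.capture("scene")[120:240,310:480];cv2.imwrite("pics/s2.png",cv2.resize(im,(800,565),interpolation=cv2.INTER_CUBIC))
```

```text
(no output)
```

View pics/s2.png

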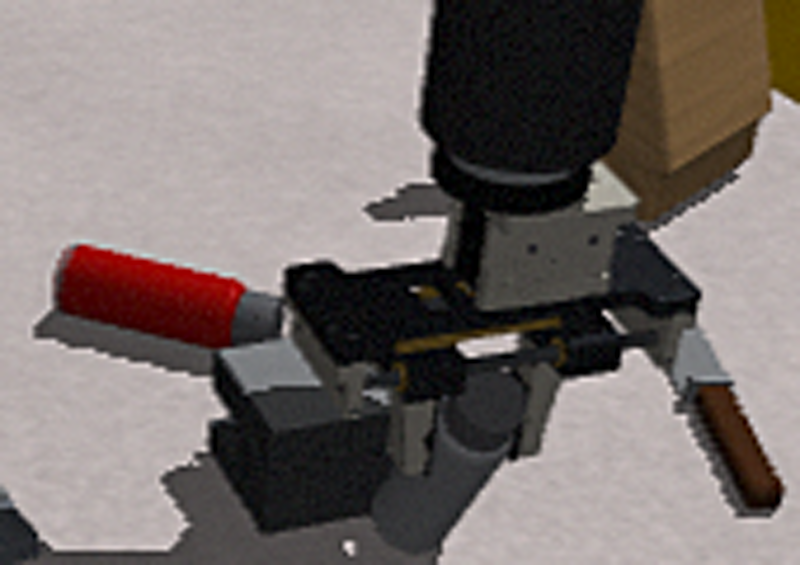

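Request:
{"api": "servo_tool", "payload": {
  "targets": [
    {"dx": -0.36, "dy": 0.08, "dz": 0.15, "spin": 0, "grip": 40},
    {"dx": -0.72, "dy": 0.16, "dz": 0.25, "spin": 0, "grip": 40},
    {"dx": -1.1, "dy": 0.24, "dz": 0.35, "spin": 0, "grip": 40},
    {"dx": -1.48, "dy": 0.32, "dz": 0.42, "spin": 0, "grip": 40},
    {"dx": -1.9, "dy": 0.41, "dz": 0.46, "spin": 0, "grip": 40},
    {"dx": -2.3, "dy": 0.5, "dz": 0.5, "spin": 0, "grip": 40},
    {"dx": -2.72, "dy": 0.59, "dz": 0.5, "spin": 0, "grip": 40},
    {"dx": -3.14, "dy": 0.68, "dz": 0.5, "spin": 0, "grip": 40},
    {"dx": -3.14, "dy": 0.68, "dz": 0.5, "spin": 0, "grip": 40},
    {"dx": -3.14, "dy": 0.68, "dz": 0.5, "spin": 0, "grip": 40}
  ]
}}

```text
time_s: 9.15
tcp_pos: [0.5425, 0.215, 0.0934]
eef_rot: [180.0, 0.0, -12.2]
contact_force: [0.4, -0.0, -2.0]
gripper_width: 0.0455
```

Request:
{"api": "servo_tool", "payload": {
  "targets": [
    {"dx": -0.3, "dy": 0.07, "dz": -0.01, "spin": 0, "grip": 40},
    {"dx": -0.6, "dy": 0.13, "dz": -0.03, "spin": 0, "grip": 40},
    {"dx": -0.9, "dy": 0.2, "dz": -0.07, "spin": 0, "grip": 40},
    {"dx": -1.2, "dy": 0.26, "dz": -0.11, "spin": 0, "grip": 40},
    {"dx": -1.5, "dy": 0.33, "dz": -0.16, "spin": 0, "grip": 40},
    {"dx": -1.8, "dy": 0.39, "dz": -0.22, "spin": 0, "grip": 40},
    {"dx": -1.8, "dy": 0.39, "dz": -0.22, "spin": 0, "grip": 40},
    {"dx": -1.8, "dy": 0.39, "dz": -0.22, "spin": 0, "grip": 40},
    {"dx": -1.8, "dy": 0.39, "dz": -0.22, "spin": 0, "grip": 40},
    {"dx": -1.8, "dy": 0.39, "dz": -0.22, "spin": 0, "grip": 40}
  ]
}}

```text
time_s: 9.98
tcp_pos: [0.5247, 0.2188, 0.0911]
eef_rot: [180.0, 0.0, -12.3]
contact_force: [-0.0, 1.1, -1.8]
gripper_width: 0.0459
```

Run:
```python
from h import *
im=r.capture("scene")[120:240,310:480];cv2.imwrite("pics/s3.png",cv2.resize(im,(800,565),interpolation=cv2.INTER_CUBIC))
```

```text
(no output)
```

View pics/s3.png

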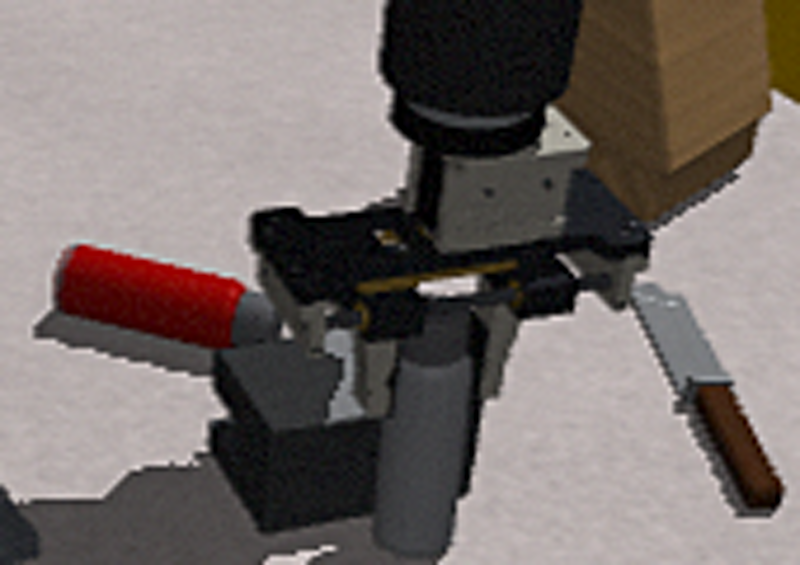

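The can now looks vertical: foot at crop (415,540), cap at (440,335), and at that spot verticals lean about 8.5° to the right in the picture. I'll let go, check that it stands, and regrip.

Request:
{"api": "servo_tool", "payload": {
  "targets": [
    {"dx": 0, "dy": 0, "dz": 0, "spin": 0, "grip": 55},
    {"dx": 0, "dy": 0, "dz": 0, "spin": 0, "grip": 58},
    {"dx": 0, "dy": 0, "dz": 0, "spin": 0, "grip": 62},
    {"dx": 0, "dy": 0, "dz": 0, "spin": 0, "grip": 66},
    {"dx": 0, "dy": 0, "dz": 0, "spin": 0, "grip": 70},
    {"dx": 0, "dy": 0, "dz": 0, "spin": 0, "grip": 70},
    {"dx": 0, "dy": 0, "dz": 0, "spin": 0, "grip": 70},
    {"dx": 0, "dy": 0, "dz": 0, "spin": 0, "grip": 70},
    {"dx": 0, "dy": 0, "dz": 0, "spin": 0, "grip": 70},
    {"dx": 0, "dy": 0, "dz": 0, "spin": 0, "grip": 70}
  ]
}}

```text
time_s: 10.87
tcp_pos: [0.5248, 0.2188, 0.0912]
eef_rot: [-180.0, -0.0, -12.2]
contact_force: [0.4, 0.9, -0.4]
gripper_width: 0.0616
```

Run:
```python
from h import *
im=r.capture("scene")[120:240,310:480];a=cv2.resize(im,(560,395),interpolation=cv2.INTER_CUBIC)
cal=r.get_calibration("scene")
m=[d for d in r.cut_out("can_center","scene")]
for d in m: print(np.round(d["extent"]),round(d["p"],2))
# expected outline of upright can at grip point
UP=np.r_[ring(0,.023),ring(.112,.023)][:,[1,2,0]]+[.5247,.2188,0]
print(np.round(proj([[.5247,.2188,0],[.5247,.2188,.145]],cal),1))
h=((cv2.convexHull(proj(UP,cal).astype(np.float32))-[310,120])*560/170).astype(int);cv2.polylines(a,[h],True,(0,255,0),1)
cv2.imwrite("pics/s4.png",a)
```

```text
[434. 284. 502. 338.] 0.98
[322. 172. 369. 195.] 0.61
[[395.4 232.3]
 [402.1 186.4]]
```

View pics/s4.png

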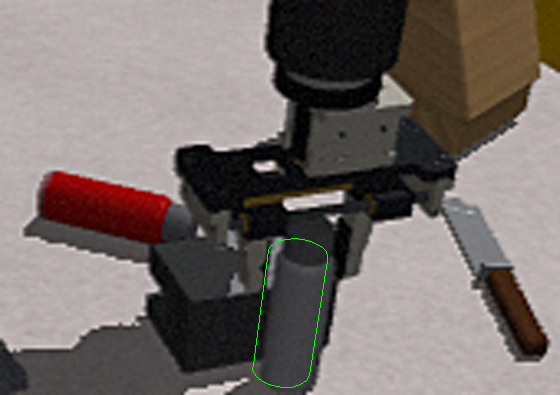

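The released can stands on its foot against the block's face; the upright outline at (290,310) matches to about 1–2 px. Now I regrip it firmly and carry it.

Request:
{"api": "servo_tool", "payload": {
  "targets": [
    {"dx": 0, "dy": 0, "dz": 0, "spin": 0, "grip": 60},
    {"dx": 0, "dy": 0, "dz": 0, "spin": 0, "grip": 52},
    {"dx": 0, "dy": 0, "dz": 0, "spin": 0, "grip": 40},
    {"dx": 0, "dy": 0, "dz": 0, "spin": 0, "grip": 40},
    {"dx": 0, "dy": 0, "dz": 0, "spin": 0, "grip": 40},
    {"dx": 0, "dy": 0, "dz": 0, "spin": 0, "grip": 40},
    {"dx": 0, "dy": 0, "dz": 0, "spin": 0, "grip": 40},
    {"dx": 0, "dy": 0, "dz": 0, "spin": 0, "grip": 40},
    {"dx": 0, "dy": 0, "dz": 0, "spin": 0, "grip": 40},
    {"dx": 0, "dy": 0, "dz": 0, "spin": 0, "grip": 40}
  ],
  "squeeze": 40
}}

```text
time_s: 11.8
tcp_pos: [0.5248, 0.2188, 0.0912]
eef_rot: [180.0, 0.0, -12.3]
contact_force: [0.4, -0.5, -0.3]
gripper_width: 0.045
```

Request:
{"api": "servo_tool", "payload": {
  "targets": [
    {"dx": 0, "dy": 0, "dz": 1, "spin": 0, "grip": 40},
    {"dx": 0.1, "dy": 0, "dz": 2.5, "spin": 0, "grip": 40},
    {"dx": 0.3, "dy": 0, "dz": 4.5, "spin": 0, "grip": 40},
    {"dx": 0.6, "dy": 0, "dz": 6.5, "spin": 0, "grip": 40},
    {"dx": 0.8, "dy": 0, "dz": 8.5, "spin": 0, "grip": 40},
    {"dx": 1, "dy": -1, "dz": 10.5, "spin": 0, "grip": 40},
    {"dx": 1.2, "dy": -3, "dz": 12, "spin": 0.03, "grip": 40},
    {"dx": 1.4, "dy": -5.5, "dz": 13, "spin": 0.07, "grip": 40},
    {"dx": 1.6, "dy": -8, "dz": 13, "spin": 0.11, "grip": 40},
    {"dx": 1.8, "dy": -11, "dz": 13, "spin": 0.15, "grip": 40}
  ]
}}

```text
time_s: 12.63
tcp_pos: [0.543, 0.1086, 0.2227]
eef_rot: [-179.9, -0.1, -3.5]
contact_force: [0.9, -0.1, -2.1]
gripper_width: 0.0451
```

Request:
{"api": "servo_tool", "payload": {
  "targets": [
    {"dx": 0.1, "dy": -3, "dz": 0, "spin": 0.03, "grip": 40},
    {"dx": 0.2, "dy": -6, "dz": 0, "spin": 0.06, "grip": 40},
    {"dx": 0.3, "dy": -9, "dz": 0, "spin": 0.06, "grip": 40},
    {"dx": 0.4, "dy": -12, "dz": 0, "spin": 0.06, "grip": 40},
    {"dx": 0.5, "dy": -15, "dz": 0, "spin": 0.06, "grip": 40},
    {"dx": 0.6, "dy": -18, "dz": 0, "spin": 0.06, "grip": 40},
    {"dx": 0.7, "dy": -21, "dz": 0, "spin": 0.06, "grip": 40},
    {"dx": 0.8, "dy": -24, "dz": 0, "spin": 0.06, "grip": 40},
    {"dx": 0.9, "dy": -26, "dz": 0, "spin": 0.06, "grip": 40},
    {"dx": 1, "dy": -27, "dz": 0, "spin": 0.06, "grip": 40}
  ]
}}

```text
time_s: 13.47
tcp_pos: [0.5523, -0.1634, 0.2215]
eef_rot: [180.0, 0.0, -0.3]
contact_force: [-0.6, 0.4, -1.5]
gripper_width: 0.0454
```

Run:
```python
from h import *
s=r.get_state();print(s["time_s"],np.round(s["tcp_pos"],4),np.round(s["eef_rot"],2),np.round(s["contact_force"],1))
cal=r.get_calibration("scene");im=r.capture("scene");a=im.copy()
x,y,z=s["tcp_pos"]
print([(np.round(d["extent"]),round(d["p"],2)) for d in r.cut_out("can_center","scene")])
UP=lambda c,L0=0,L1=.112,R=.023:np.r_[ring(L0,R),ring(L1,R)][:,[1,2,0]]+c
P=[(UP([x,y,z+.0188-.004-.107]),(0,255,0)),(UP([.5557,-.192,.071],0,.005,.030),(0,0,255)),(UP([.5557,-.192,.071],0,.0,.034),(255,0,0))]
crop=(150,180,350,350) # x0,y0,x1,y1
S=4;a=cv2.resize(im[180:330,200:400],None,fx=S,fy=S,interpolation=cv2.INTER_CUBIC)
for q,c in P: cv2.polylines(a,[((cv2.convexHull(proj(q,cal).astype(np.float32))-[200,180]+.5)*S).astype(int)],True,c,1)
cv2.imwrite("pics/s5.png",a)
```

```text
13.4667 [ 0.5523 -0.1634  0.2215] [ 1.7999e+02  2.0000e-02 -3.3000e-01] [-0.6  0.4 -1.5]
[(array([249., 182., 277., 251.]), 0.9), (array([324., 175., 371., 198.]), 0.87), (array([436., 286., 500., 343.]), 0.79)]
```

View pics/s5.png

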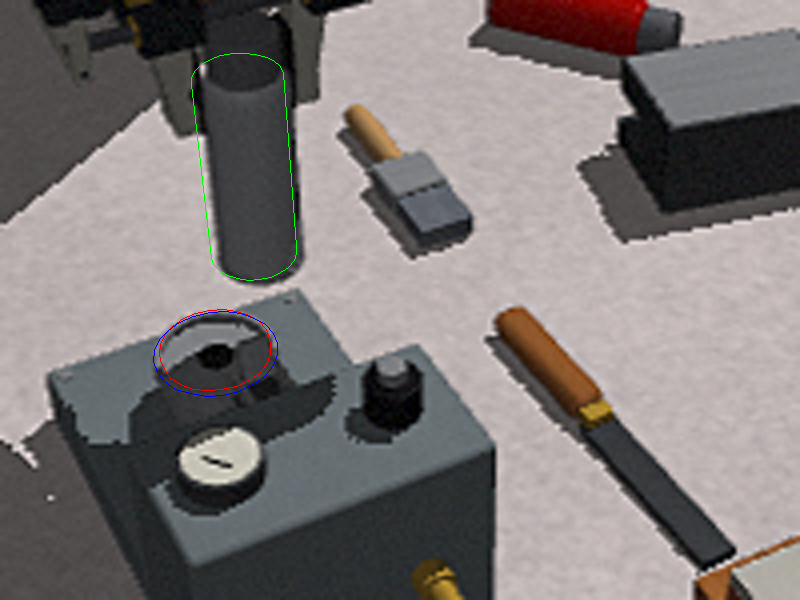

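The predicted plate outline (blue/red) lies on the real rim at (216,352). The can hangs upright about 2.5 mm in +x of the grip axis, so I place it with that correction.

Request:
{"api": "servo_tool", "payload": {
  "targets": [
    {"dx": 0, "dy": -1.2, "dz": 0, "spin": 0, "grip": 40},
    {"dx": 0.05, "dy": -2.4, "dz": 0, "spin": 0, "grip": 40},
    {"dx": 0.05, "dy": -3.1, "dz": 0, "spin": 0, "grip": 40},
    {"dx": 0.05, "dy": -3.1, "dz": -0.5, "spin": 0, "grip": 40},
    {"dx": 0.05, "dy": -3.1, "dz": -1.5, "spin": 0, "grip": 40},
    {"dx": 0.05, "dy": -3.1, "dz": -2.7, "spin": 0, "grip": 40},
    {"dx": 0.05, "dy": -3.1, "dz": -3.9, "spin": 0, "grip": 40},
    {"dx": 0.05, "dy": -3.1, "dz": -4.7, "spin": 0, "grip": 40},
    {"dx": 0.05, "dy": -3.1, "dz": -5, "spin": 0, "grip": 40},
    {"dx": 0.05, "dy": -3.1, "dz": -5, "spin": 0, "grip": 40}
  ]
}}

```text
time_s: 14.4
tcp_pos: [0.5528, -0.1918, 0.1699]
eef_rot: [-180.0, 0.1, -0.2]
contact_force: [-0.4, -0.1, -2.5]
gripper_width: 0.0449
```

Run:
```python
from h import *
s=r.get_state();print(s["time_s"],np.round(s["tcp_pos"],4),np.round(s["eef_rot"],2),np.round(s["contact_force"],1))
cal=r.get_calibration("scene");im=r.capture("scene")
x,y,z=s["tcp_pos"]
UP=lambda c,L0=0,L1=.112,R=.023:np.r_[ring(L0,R),ring(L1,R)][:,[1,2,0]]+c
P=[(UP([x+.0025,y,z-.0912]),(0,255,0)),(UP([.5557,-.192,.071],0.005,.005,.034),(255,0,0))]
S=5;a=cv2.resize(im[190:310,200:340],None,fx=S,fy=S,interpolation=cv2.INTER_CUBIC)
for q,c in P: cv2.polylines(a,[((cv2.convexHull(proj(q,cal).astype(np.float32))-[200,190]+.5)*S).astype(int)],True,c,1)
cv2.imwrite("pics/s6.png",a)
```

```text
14.4 [ 0.5528 -0.1918  0.1699] [-1.7999e+02  1.2000e-01 -2.0000e-01] [-0.4 -0.1 -2.5]
```

View pics/s6.png

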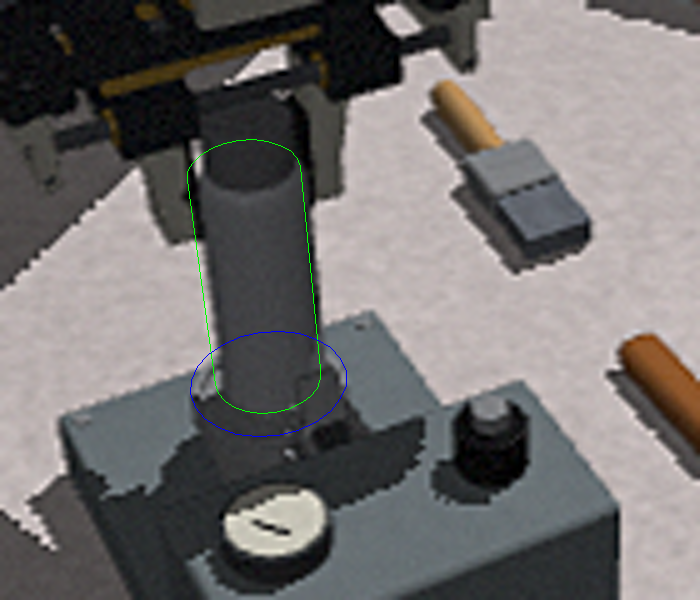

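Request:
{"api": "servo_tool", "payload": {
  "targets": [
    {"dx": 0, "dy": 0, "dz": -0.1, "spin": 0, "grip": 40},
    {"dx": 0, "dy": 0, "dz": -0.2, "spin": 0, "grip": 40},
    {"dx": 0, "dy": 0, "dz": -0.3, "spin": 0, "grip": 40},
    {"dx": 0, "dy": 0, "dz": -0.4, "spin": 0, "grip": 40},
    {"dx": 0, "dy": 0, "dz": -0.5, "spin": 0, "grip": 40},
    {"dx": 0, "dy": 0, "dz": -0.6, "spin": 0, "grip": 40},
    {"dx": 0, "dy": 0, "dz": -0.6, "spin": 0, "grip": 40},
    {"dx": 0, "dy": 0, "dz": -0.6, "spin": 0, "grip": 40},
    {"dx": 0, "dy": 0, "dz": -0.6, "spin": 0, "grip": 40},
    {"dx": 0, "dy": 0, "dz": -0.6, "spin": 0, "grip": 40}
  ]
}}

```text
time_s: 15.28
tcp_pos: [0.5534, -0.1922, 0.1652]
eef_rot: [180.0, -0.0, -0.2]
contact_force: [-0.4, -0.1, -2.2]
gripper_width: 0.0448
```

Request:
{"api": "servo_tool", "payload": {
  "targets": [
    {"dx": 0, "dy": 0, "dz": -0.05, "spin": 0, "grip": 40},
    {"dx": 0, "dy": 0, "dz": -0.1, "spin": 0, "grip": 40},
    {"dx": 0, "dy": 0, "dz": -0.15, "spin": 0, "grip": 40},
    {"dx": 0, "dy": 0, "dz": -0.2, "spin": 0, "grip": 40},
    {"dx": 0, "dy": 0, "dz": -0.25, "spin": 0, "grip": 40},
    {"dx": 0, "dy": 0, "dz": -0.3, "spin": 0, "grip": 40},
    {"dx": 0, "dy": 0, "dz": -0.35, "spin": 0, "grip": 40},
    {"dx": 0, "dy": 0, "dz": -0.35, "spin": 0, "grip": 40},
    {"dx": 0, "dy": 0, "dz": -0.35, "spin": 0, "grip": 40},
    {"dx": 0, "dy": 0, "dz": -0.35, "spin": 0, "grip": 40}
  ]
}}

```text
time_s: 16.12
tcp_pos: [0.5537, -0.1922, 0.1621]
eef_rot: [180.0, -0.0, -0.2]
contact_force: [-0.2, -0.4, 2.4]
gripper_width: 0.0448
```

Request:
{"api": "servo_tool", "payload": {
  "targets": [
    {"dx": 0, "dy": 0, "dz": -0.3, "spin": 0, "grip": 40},
    {"dx": 0, "dy": 0, "dz": -0.6, "spin": 0, "grip": 40},
    {"dx": 0, "dy": 0, "dz": -0.9, "spin": 0, "grip": 40},
    {"dx": 0, "dy": 0, "dz": -1.2, "spin": 0, "grip": 40},
    {"dx": 0, "dy": 0, "dz": -1.5, "spin": 0, "grip": 40},
    {"dx": 0, "dy": 0, "dz": -1.7, "spin": 0, "grip": 40},
    {"dx": 0, "dy": 0, "dz": -1.9, "spin": 0, "grip": 40},
    {"dx": 0, "dy": 0, "dz": -2.1, "spin": 0, "grip": 40},
    {"dx": 0, "dy": 0, "dz": -2.1, "spin": 0, "grip": 40},
    {"dx": 0, "dy": 0, "dz": -2.1, "spin": 0, "grip": 40}
  ]
}}

```text
time_s: 16.95
tcp_pos: [0.5539, -0.1922, 0.1412]
eef_rot: [180.0, -0.1, -0.2]
contact_force: [-0.6, 2.3, 6.5]
gripper_width: 0.0449
```

Request:
{"api": "servo_tool", "payload": {
  "targets": [
    {"dx": 0, "dy": 0, "dz": -0.1, "spin": 0, "grip": 40},
    {"dx": 0, "dy": 0, "dz": -0.18, "spin": 0, "grip": 40},
    {"dx": 0, "dy": 0, "dz": -0.18, "spin": 0, "grip": 40},
    {"dx": 0, "dy": 0, "dz": -0.18, "spin": 0, "grip": 40},
    {"dx": 0, "dy": 0, "dz": 0, "spin": 0, "grip": 40},
    {"dx": 0, "dy": 0, "dz": 0.2, "spin": 0, "grip": 40},
    {"dx": 0, "dy": 0, "dz": 0.4, "spin": 0, "grip": 40},
    {"dx": 0, "dy": 0, "dz": 0.5, "spin": 0, "grip": 40},
    {"dx": 0, "dy": 0, "dz": 0.5, "spin": 0, "grip": 40},
    {"dx": 0, "dy": 0, "dz": 0.5, "spin": 0, "grip": 40}
  ]
}}

```text
time_s: 17.78
tcp_pos: [0.5537, -0.1922, 0.1457]
eef_rot: [180.0, -0.0, -0.2]
contact_force: [0.2, 1.3, 4.5]
gripper_width: 0.0449
```

Request:
{"api": "servo_tool", "payload": {
  "targets": [
    {"dx": 0, "dy": 0, "dz": 0.05, "spin": 0, "grip": 40},
    {"dx": 0, "dy": 0, "dz": 0.1, "spin": 0, "grip": 40},
    {"dx": 0, "dy": 0, "dz": 0.1, "spin": 0, "grip": 40},
    {"dx": 0, "dy": 0, "dz": 0.1, "spin": 0, "grip": 40},
    {"dx": 0, "dy": 0, "dz": 0.1, "spin": 0, "grip": 40},
    {"dx": 0, "dy": 0, "dz": 0.1, "spin": 0, "grip": 40},
    {"dx": 0, "dy": 0, "dz": 0.1, "spin": 0, "grip": 40},
    {"dx": 0, "dy": 0, "dz": 0.1, "spin": 0, "grip": 40},
    {"dx": 0, "dy": 0, "dz": 0.1, "spin": 0, "grip": 40},
    {"dx": 0, "dy": 0, "dz": 0.1, "spin": 0, "grip": 40}
  ]
}}

```text
time_s: 18.62
tcp_pos: [0.5531, -0.1921, 0.1464]
eef_rot: [-180.0, 0.0, -0.2]
contact_force: [0.1, -0.0, -1.6]
gripper_width: 0.0452
```

The force fell to −1.6 N, the can's weight alone, at about 16 mm of plate travel. So the catch is holding the plate, and I let go.

Request:
{"api": "servo_tool", "payload": {
  "targets": [
    {"dx": 0, "dy": 0, "dz": 0, "spin": 0, "grip": 53},
    {"dx": 0, "dy": 0, "dz": 0, "spin": 0, "grip": 56},
    {"dx": 0, "dy": 0, "dz": 0, "spin": 0, "grip": 60},
    {"dx": 0, "dy": 0, "dz": 0, "spin": 0, "grip": 66},
    {"dx": 0, "dy": 0, "dz": 0, "spin": 0, "grip": 74},
    {"dx": 0, "dy": 0, "dz": 0, "spin": 0, "grip": 82},
    {"dx": 0, "dy": 0, "dz": 0, "spin": 0, "grip": 90},
    {"dx": 0, "dy": 0, "dz": 0, "spin": 0, "grip": 95},
    {"dx": 0, "dy": 0, "dz": 0, "spin": 0, "grip": 95},
    {"dx": 0, "dy": 0, "dz": 0, "spin": 0, "grip": 95}
  ]
}}

```text
time_s: 19.45
tcp_pos: [0.5533, -0.1922, 0.1467]
eef_rot: [180.0, -0.0, -0.2]
contact_force: [0.8, -0.4, 0.1]
gripper_width: 0.0825
```

Request:
{"api": "servo_tool", "payload": {
  "targets": [
    {"dx": 0, "dy": 0, "dz": 1, "spin": 0, "grip": 95},
    {"dx": 0, "dy": 0, "dz": 3, "spin": 0, "grip": 95},
    {"dx": 0, "dy": 0, "dz": 5, "spin": 0, "grip": 95},
    {"dx": 0, "dy": 0, "dz": 8, "spin": 0, "grip": 95},
    {"dx": 0, "dy": 0, "dz": 11, "spin": 0, "grip": 95},
    {"dx": -1, "dy": 0, "dz": 14, "spin": 0, "grip": 95},
    {"dx": -4, "dy": 2, "dz": 16, "spin": 0, "grip": 95},
    {"dx": -7, "dy": 4, "dz": 17, "spin": 0, "grip": 95},
    {"dx": -9, "dy": 6, "dz": 17, "spin": 0, "grip": 95},
    {"dx": -10, "dy": 7, "dz": 17, "spin": 0, "grip": 95}
  ]
}}

```text
time_s: 20.28
tcp_pos: [0.4513, -0.1212, 0.3189]
eef_rot: [-179.9, -0.2, -0.2]
contact_force: [-0.2, 1.0, 0.0]
gripper_width: 0.0832
```

Run:
```python
from h import *
s=r.get_state();print(s["time_s"],np.round(s["tcp_pos"],4),np.round(s["contact_force"],1))
cal=r.get_calibration("scene");im=r.capture("scene")
UP=lambda c,L0=0,L1=.112,R=.023:np.r_[ring(L0,R),ring(L1,R)][:,[1,2,0]]+c
for n in("file","brush","knife","scales"): print(n,[np.round(d["extent"]).tolist() for d in r.cut_out(n,"scene")][:1])
S=4;a=cv2.resize(im[190:340,190:390],None,fx=S,fy=S,interpolation=cv2.INTER_CUBIC)
for q,c in((UP([.5557,-.192,.055]),(0,255,0)),): cv2.polylines(a,[((cv2.convexHull(proj(q,cal).astype(np.float32))-[190,190]+.5)*S).astype(int)],True,c,1)
cv2.imwrite("pics/s7.png",a)
```

```text
20.2833 [ 0.4513 -0.1212  0.3189] [-0.2  1.   0. ]
file [[322.0, 253.0, 387.0, 326.0]]
brush [[288.0, 209.0, 319.0, 242.0]]
knife [[443.0, 182.0, 471.0, 228.0]]
scales [[122.0, 248.0, 150.0, 297.0]]
```

View pics/s7.png

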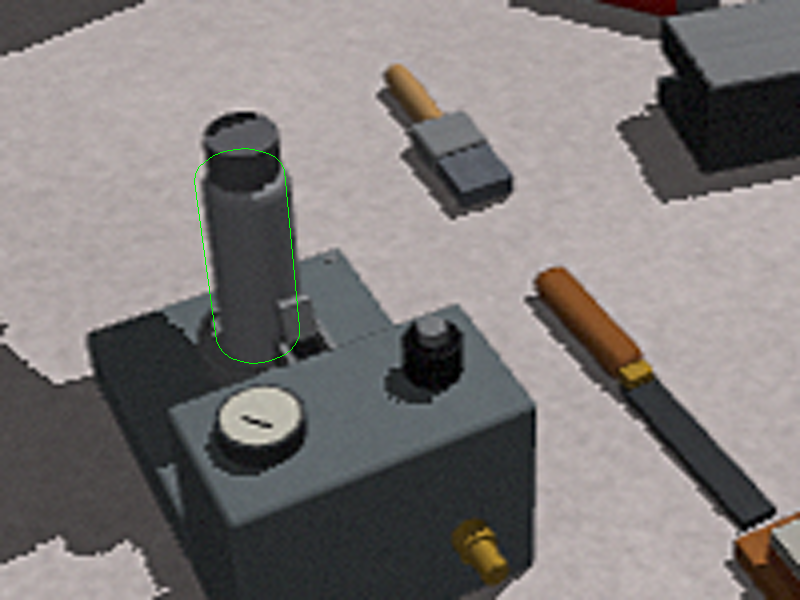

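The can stands upright on the lowered plate at (250,270), matching the outline drawn at 16 mm down to within a few mm. The bystanders' extents are unchanged, so I hand the job in.

```bash
python3 -c "
from plant import r
print(r.close_job())"
```

```text
the job is handed in; nothing more can be done
None
```

The job is done and handed in at about 20 s of the 64 s allowed: the bare-metal can is standing on the filling plate with the plate held down. No verdict was reported.

- **Tipping up:** I gripped the can near its cap end and braced its foot against the block's plain face; the highest force reading was about 13 N. I tipped it up along an arc and let go, and it stood there by itself.
- **Refill station:** I regripped the can, set it inside the plate's rim and pushed the plate down about 21–23 mm.
- **Catch:** On backing off, the upward force vanished at about 16 mm of travel, leaving only the can's weight, so the catch held. I then opened the gripper and moved clear.
- **Last checks:** The final picture shows the can upright on the lowered plate, a few mm off centre towards the column but inside the rim. The gripper touches nothing. The file, brush, knife and handle blanks are where they were, to within a few pixels.
- **Disagreements:**
  - My estimates of the block's angle ranged from −5° to −13.5° between cameras; bracing at about −12° worked.
  - The network missed the standing can once while the gripper partly hid it, so I judged that step from the picture.
  - The first two move calls were refused because rows left out some values; nothing moved.

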